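Wedge the rocking block heater

ROBOT

A 6-joint arm with a two-finger parallel gripper is mounted at the origin on a cart in front of the work surface, level with it; the furniture and walls round the work are solid. World frame = base frame: x ahead of the robot, y to its left, z up, the work surface at z = 0. Lengths are in m, angles in rad, forces in N, time in s.
With the tool pointing down it reaches from about 0.35 to 0.925 m from the base axis. Payload 6.4 kg.
Tool frame: the origin (TCP) lies on the mounting face of the last link; the fingertips stand 173 mm ahead of it and the grasp point (between the pads) lies 155 mm ahead of it; z points along the fingers, y is the direction in which the jaws open and shut (so a half turn about z gives the same grasp; the last joint's range is limited). The gripper opens to 85 mm and grips with 20 to 120 N. Pads are 22 mm wide; open, the fingers measure 114 mm over their backs; the gripper's body (76 mm by 85 mm) begins 54 mm behind the grasp point. The pads swing forward as they close: fully open they stand 13 mm farther back than shut.
Start: joints at [0.995, 0.245, 1.558, -0, 1.339, -0.174], TCP at [0.254, 0.598, 0.405] pointing down, gripper open.
Joint ranges: [-3.13, 3.13], [-1.02, 2.26], [0.13, 2.54], [-0.95, 4.09], [0.21, 2.88], [-2.74, 2.74]. Speed limits (rad/s): [2.57, 2.57, 3.14, 3.14, 3.14, 3.14].

INTERFACE

Orientations are given as a 3x3 rotation matrix whose columns are the frame's x, y, z axes.
In Python, from plant import env gives the robot as it stands. The module is installed in compiled form; this text tells all that it offers.
- The arm moves only by the shell command python3 -m inch 'ROWS' [FORCE]. ROWS is text: rows parted by semicolons, each of 7 numbers parted by spaces: the shift along the tool's x, y, z in m, then the turn, a rotation vector about the tool's x, y, z in rad, then the gripper command: -1 is fully open, 1 is shut, values between are in proportion. A call has 1 to 8 rows; each row shifts and turns the pose as measured when the row begins, along the tool's axes as they then stand; what a row does not reach is not made up. A row lasts 1/10 s, in which the tool goes at most 50 mm and 8.59 degrees, less where a joint would pass 70% of its speed; a pose out of reach is approached as far as the arm can. A call is refused whole if a number of a shift passes 0.05 or a number of a turn 0.15, either way. A call with a gripper value outside its range is refused whole. The fingers move at their own pace and stop on an object; FORCE is the grip in N (left out, the last holds). Time passes only in rows, so rows that do not move let the fingers close. It gives the time, the measured TCP pose, the force and the opening at its end, in the units of the state.
- env.sense(): the state, without advancing time (a new reading comes with each control period).
- env.get_image(name): name is "side" or "top"; returns a dict with "pixels" (480x640x3 uint8, red, green, blue), "fov_y" (degrees; the focal length in pixels is half the picture's height over the tangent of half this angle, whatever the lens; pixels are square), "cx", "cy" (the principal point, pixels), "R" (3x3) and "t" (3): a world point X has camera coordinates R X + t. Camera axes: x right, y down, z forward; pixel columns grow to the right and rows downward; lengths in m; the calibration is good to about 2 mm. A picture is of the moment at which its call begins. There is no depth.
- env.hand_in(): hands the job in, once; it reports no verdict.
Trained networks look in the newest picture that a camera, given by its name, has taken for a name from the list of things; names that differ only in an ending like _2 or _b are one class to them, and where a whole thing is asked for, a point or a joint stands for the part that bears it (a point fixed in the world has none). Each returns a list of dicts, best first, with "score" (0 to 1); they miss things now and then, are a little off and sometimes report something else, mostly with a low value. They report only what shows in the picture. A call takes as long as a camera call. They do not tell look-alikes from the thing itself.
- env.masks_of(label, camera): "pixels" (480x640 bool, what is visible of it) and "position" ([column, row] in pixels, amid what is visible of it).
- env.landmark_of(label, camera): "position" ([column, row] in pixels: a listed point, or the origin of a listed thing).
The state is a dict: "time_s": time; "joint_positions": joint angles; "qvel": joint speeds; "joint_torque": joint torques, N m; "eef_pos": TCP position; "ee_rot": TCP orientation; "ft_force": force on the tool from outside, world axes, zero at the start; "ft_torque": the same for the moment, N m; "grip_width": finger opening in m.
Only numpy, scipy, OpenCV 4.12 (cv2) and the standard library are available. Lean on these libraries where they do the work, as an engineer would, in place of code of your own. Each camera call takes 0.05 s, during which the arm holds its last target. There are 200 camera calls.

TASK

The block heater on the worktop rocks because its front left foot is screwed in too far. Using only the fingertips and picking nothing up, push the grey wedge beside it in squarely under that foot until the heater no longer rocks, without jacking the corner up or shoving the heater out of place, and leave the other things alone. Finish while still pressing down firmly (about 10 N) with the fingertips on the top of the heater directly over that foot, with the heater level and resting on the wedge.

Things in the scene. Friction and masses are not known exactly. Their poses are not given: they have to be found in the camera images.
- heater: dry block heater, 150 (x) x 190 (y) x 80 mm high, about 3.5 kg, loose: grey lower, white upper housing. Origin: centre of the footprint at sole level; x from the front panel (display, three round buttons) to the back, y from its right to its left side, z up. Underside 14 mm above the worktop. Stands level on three good feet; 3 to 7 N down over the short foot rocks it.
- foot_point (a point): on the axis of the short front left foot (heater x = -61, y = +81 mm), at the sole level of the good feet. The feet are discs of 20 mm diameter, 7 mm high, on stems (this one flat below, the good ones slightly domed), at x = +-61, y = +-81 mm. The short foot's sole hangs 4 to 8 mm (unknown) above the worktop; the foot is seized and cannot be turned.
- press_point (a point): the point on the flat white top of the heater straight above the short foot, 80 mm above the worktop, 14 mm in from the front and left sides; the place to press
- wedge: loose grey plastic levelling wedge, about 0.13 kg, lying to the left of the heater, thin end towards the short foot. Origin on its underside; x to the thin end, z up. Ramp 44 mm wide, from x = -31 (13.5 mm high) down to x = +40 mm (1.5 mm high). At the tail an upright cross-bar 60 mm wide (y), 10 mm thick (x = -40 to -30), 26 mm high.
- wedge_push (a point): centre of the cross-bar's rear face (wedge x = -40 mm, 13 mm up), the face to push on. Sliding free the wedge needs about 1 N; once tight under the foot the push force rises within a few mm to many newtons. 5 to 10 N makes it firm; over about 20 N may jack the corner up or shift the heater.
- wedge_tip (a point): middle of the wedge's thin end, on the underside (wedge x = +40 mm). The foot meets the ramp with the rim of its sole on the cross-bar's side, so the wedge is tight when the foot's axis is at about wedge x = +10 to +36 mm (tip 4 to 30 mm past the axis) by the foot; the axis should lie near the ramp's centre line.
- tape_roll: bystander: roll of tape lying flat, 75 mm across, 19 mm high; origin at the centre of its underside
- petri_dish: bystander: petri dish, 61 mm across, 14 mm high; origin at the centre of its underside
- dropper_bottle: bystander: standing dropper bottle, 37 mm across, 100 mm high, to the right of the heater; origin at the centre of its underside
Not all that is in view belongs to the job. Leave any blue or turquoise look-alike of the wedge alone.

How it is judged:
On the way:
1. the wedge has been pushed in under the short foot (x of foot_point in the frame of wedge between -0.02 and 0.045 m and y of foot_point in the frame of wedge between -0.015 and 0.015 m), for 0.2 s.
At the end, for the whole second after the job is handed in: The wedge's ramp is under the short foot (foot axis over the wedge, within 15 mm of its centre line) and carries more than 3 N, and the heater stands level within 0.012 rad (about 1 mm at the foot) while the fingers press on it with more than 6 N, within 25 mm of the point over the short foot (all of step 1 and angle between heater's own z axis and vertical below 0.012 rad and contact force between the fingers and heater above 6 N and contact force between wedge and heater above 3 N and horizontal distance between the grasp point and press_point below 0.025 m); the arm keeps its last pose, push and grip.
It fails at once if the wedge is lifted or tipped (height (world z) of wedge above 0.012 m or angle between wedge's own z axis and vertical above 0.25 rad).
It fails at once if the heater is shoved more than 30 mm or lifted (distance of heater from where it was at the start of the episode above 0.03 m or angle between heater's own z axis and vertical above 0.15 rad).
It fails at once if a bystander is moved more than 30 mm (distance of any of tape_roll, petri_dish, dropper_bottle from where it was at the start of the episode above 0.03 m).
It also fails if it takes over 61 s, if anything falls off the work surface, if the arm or the gripper's body presses on something with over 40 N, if the wrist force passes 120 N, or if a joint passes its speed limit or range.

## Working session

There is one attempt and no reset: what is moved stays moved. The work goes in short steps, Python scripts to look and compute and a shell command to move; the robot and the scene stay as the last step left them, time stands still between calls to the robot, and variables do not carry over. Pictures are saved under pics/ and viewed, about 8 in all and at most 12, crops included, and the job is handed in when it is done.

```bash
mkdir -p pics; cat > h.py <<'E'
import numpy as np, cv2
from plant import env
def cam(n):
    g=env.get_image(n); f=240/np.tan(np.radians(g["fov_y"])/2)
    return g,f
def ray(g,f,p,z):
    d=np.array([(p[0]-g["cx"])/f,(p[1]-g["cy"])/f,1.]); R=np.array(g["R"]);t=np.array(g["t"])
    c=-R.T@t; w=R.T@d; return c+w*(z-c[2])/w[2]
def save(g,name): cv2.imwrite("pics/"+name,g["pixels"][:,:,::-1])
E
python3 - <<'E'
from h import *
H={"heater":0,"foot_point":0,"press_point":.08,"wedge":0,"wedge_push":.013,"wedge_tip":0,"tape_roll":0,"petri_dish":0,"dropper_bottle":0}
ims=[]
for n in("top","side"):
    g,f=cam(n); ims.append(g["pixels"])
    for k,z in H.items():
        for d in env.landmark_of(k,n)[:3]:
            print(n,k,round(d["score"],2),np.round(d["position"]),np.round(ray(g,f,d["position"],z),3))
    save(g,n+"0.png")
s=env.sense();print(s["time_s"],s["eef_pos"],s["ee_rot"],s["ft_force"],s["grip_width"])
E
```

```text
top heater 0.73 [359. 226.] [0.565 0.045 0.   ]
top foot_point 0.94 [345. 259.] [0.474 0.084 0.   ]
top press_point 0.75 [346. 255.] [0.474 0.086 0.08 ]
top press_point 0.62 [295. 288.] [0.394 0.214 0.08 ]
top wedge 0.72 [311. 278.] [0.426 0.175 0.   ]
top wedge 0.68 [430. 206.] [ 0.616 -0.148  0.   ]
top wedge 0.64 [280. 232.] [0.552 0.258 0.   ]
top wedge_push 0.94 [288. 218.] [0.585 0.233 0.013]
top wedge_push 0.82 [296. 288.] [0.399 0.214 0.013]
top wedge_push 0.67 [256. 285.] [0.41  0.32  0.013]
top wedge_tip 0.83 [243. 315.] [0.333 0.354 0.   ]
top wedge_tip 0.83 [271. 243.] [0.523 0.282 0.   ]
top wedge_tip 0.75 [317. 268.] [0.452 0.159 0.   ]
top tape_roll 0.75 [234. 241.] [0.53 0.38 0.  ]
top tape_roll 0.43 [432. 209.] [ 0.608 -0.153  0.   ]
top tape_roll 0.32 [200. 262.] [0.474 0.469 0.   ]
top petri_dish 0.8 [202. 261.] [0.478 0.466 0.   ]
top dropper_bottle 0.82 [434. 208.] [ 0.609 -0.159  0.   ]
side heater 0.61 [381. 241.] [0.577 0.055 0.   ]
side foot_point 0.56 [344. 267.] [0.474 0.091 0.   ]
side foot_point 0.53 [314. 265.] [0.439 0.152 0.   ]
side foot_point 0.38 [2
[... 253 characters left out ...]
. 263.] [0.393 0.219 0.013]
side wedge_push 0.8 [245. 236.] [0.408 0.325 0.013]
side wedge_push 0.64 [318. 202.] [0.579 0.234 0.013]
side wedge_tip 0.93 [285. 213.] [0.514 0.288 0.   ]
side wedge_tip 0.69 [216. 259.] [0.328 0.35  0.   ]
side wedge_tip 0.45 [259. 189.] [0.534 0.381 0.   ]
side tape_roll 0.83 [259. 188.] [0.537 0.382 0.   ]
side petri_dish 0.68 [215. 189.] [0.473 0.471 0.   ]
side dropper_bottle 0.71 [344. 250.] [0.511 0.116 0.   ]
1.0 [0.25418941 0.59825239 0.4047126 ] [[-9.20371352e-01  3.91045485e-01  5.04764934e-05]
 [ 3.91045487e-01  9.20371351e-01  5.13948517e-05]
 [-2.63593937e-05  6.70409541e-05 -9.99999997e-01]] [-0.39332134 -0.30357461  0.50118501] 0.0851380897462708
```

```bash
python3 - <<'E'
import cv2
a=cv2.imread("pics/top0.png")[170:350,170:470]
b=cv2.imread("pics/side0.png")[150:330,170:470]
cv2.imwrite("pics/c1.png",cv2.resize(cv2.vconcat([a[:150],b[:150]]),None,fx=2,fy=2,interpolation=3)) 
cv2.imwrite("pics/ct.png",cv2.resize(a,None,fx=2.6,fy=2.6,interpolation=3))
cv2.imwrite("pics/cs.png",cv2.resize(b,None,fx=2.6,fy=2.6,interpolation=3))
E
```

```text
(no output)
```

View pics/ct.png

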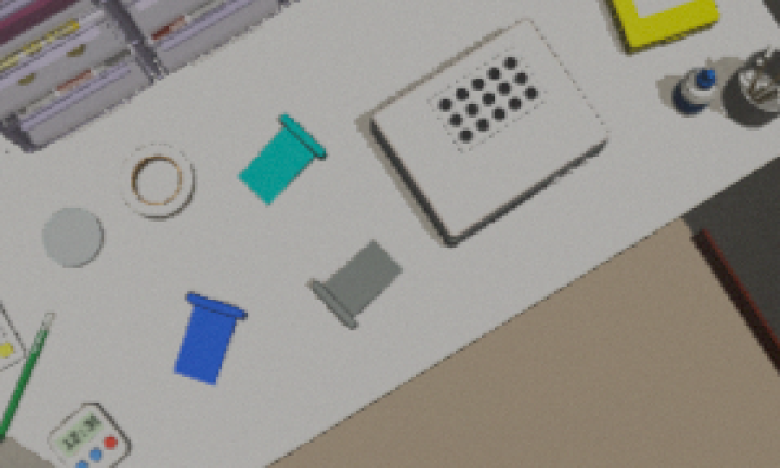

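View pics/cs.png

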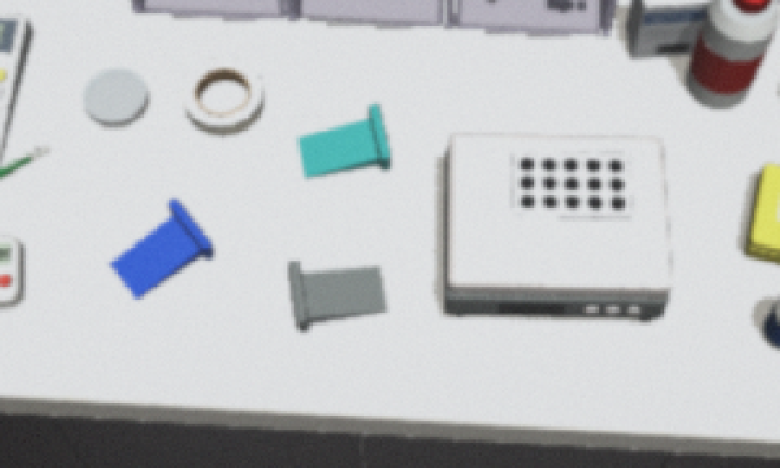

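The top picture shows three wedges: teal at (278,232), blue at (250,300) and grey at (311,278). Grey fits: it is left of the heater, with its thin end (319,268) facing the heater's front left corner (345,259). The two crops confirm it. Next I fit the models of wedge and heater to the masks.

```bash
cat >> h.py <<'E'
from scipy.optimize import minimize
def box(x0,x1,y0,y1,z0,z1): return np.array([[x,y,z] for x in(x0,x1) for y in(y0,y1) for z in(z0,z1)])
ramp=np.vstack([box(-.031,-.031,-.022,.022,0,.0135),box(.04,.04,-.022,.022,0,.0015)])
WED=[ramp,box(-.04,-.03,-.03,.03,0,.026)]
HEA=[box(-.075,.075,-.095,.095,.014,.08)]
def render(parts,p,g,f,S=4):
    im=np.zeros((480*S,640*S),np.uint8); c,s=np.cos(p[2]),np.sin(p[2])
    for P in parts:
        W=P@np.array([[c,-s,0],[s,c,0],[0,0,1]]).T+[p[0],p[1],0]
        C=W@np.array(g["R"]).T+g["t"]; q=C[:,:2]/C[:,2:]*f+[g["cx"],g["cy"]]
        cv2.fillConvexPoly(im,cv2.convexHull(np.round((q+.5)*S*16).astype(np.int32)),255,shift=4)
    return cv2.resize(im,(640,480),interpolation=cv2.INTER_AREA)/255.
def fit(label,parts,p0,cams=("top","side"),tol=15):
    V=[]
    for n in cams:
        g,f=cam(n); e=np.array([p0[0],p0[1],.04 if parts is HEA else .007]); C=np.array(g["R"])@e+g["t"]; q=C[:2]/C[2]*f+[g["cx"],g["cy"]]
        for m in env.masks_of(label,n):
            if np.hypot(*(np.array(m["position"])-q))<tol: V.append((g,f,m["pixels"].astype(float))); break
        else: print("no mask",n)
    def fitv(V):
        cost=lambda p:sum(np.abs(render(parts,p,g,f)-m).sum()/m.sum() for g,f,m in V)
        r=minimize(cost,p0,method="Nelder-Mead",options=dict(initial_simplex=[p0,*(np.array(p0)+np.diag([.012,.012,.1]))],xatol=1e-4,fatol=1e-4))
        return r.x,r.fun
    for v in V: print(label,"single",*[np.round(a,4) for a in fitv([v])])
    x,c=fitv(V); print(label,"fit",np.round(x,4),round(c,3)); return x
def rel(p,q): 
    d=np.array(q[:2])-p[:2]; c,s=np.cos(p[2]),np.sin(p[2]); return np.array([c*d[0]+s*d[1],-s*d[0]+c*d[1]])
def pt(p,x,y): c,s=np.cos(p[2]),np.sin(p[2]); return np.array([p[0]+c*x-s*y,p[1]+s*x+c*y])
E
python3 - <<'E'
from h import *
w=fit("wedge",WED,[.424,.179,np.arctan2(-.06,.055)])
h=fit("heater",HEA,[.567,.047,-.02+np.arctan2(.04+.02,.04+.05)-0.55],tol=25)
fp=pt(h,-.061,.081); print("foot",fp,"foot in wedge",rel(w,fp),"push",pt(w,-.04,0))
g,f=cam("top")
for n in("top","side"):
    g,f=cam(n); im=g["pixels"].copy()
    for P,p in((WED,w),(HEA,h)):
        c,_=cv2.findContours((render(P,p,g,f)>.5).astype(np.uint8),0,1); cv2.drawContours(im,c,-1,(255,0,0),1)
    cv2.imwrite("pics/o_"+n+".png",cv2.resize(im[200:310,270:410,::-1],None,fx=5,fy=5,interpolation=0))
a=[cv2.imread("pics/o_%s.png"%n) for n in("top","side")]
cv2.imwrite("pics/o.png",cv2.resize(cv2.vconcat(a),None,fx=.54,fy=.54,interpolation=3))
E
```

```text
wedge single [ 0.4268  0.1843 -0.8388] 0.0821
wedge single [ 0.4267  0.1813 -0.8322] 0.0785
wedge fit [ 0.4269  0.1826 -0.8252] 0.203
heater single [0.567  0.0527 0.5618] 0.0436
heater single [0.5683 0.0519 0.5297] 0.0769
heater fit [0.5676 0.0528 0.5616] 0.124
foot [0.47284168 0.08889606] foot in wedge [ 0.10000666 -0.0297935 ] push [0.3997425  0.21196526]
```

View pics/o.png

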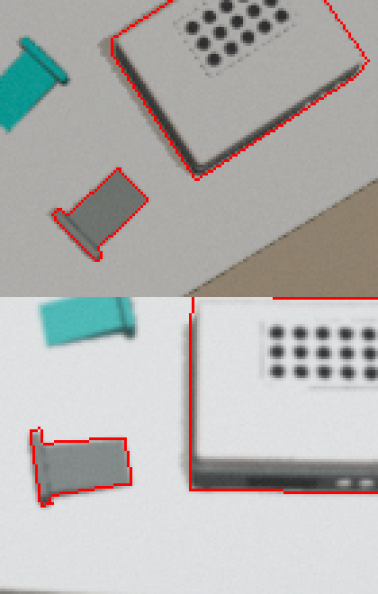

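The fitted outlines lie on the edges in both views (wedge around top px (311,278), heater front left corner near (345,262)). The wedge's bar centre to the foot points almost square to the heater side. So I'll push with two fingertips on the bar and turn about −0.2 rad on the way.

```bash
python3 -m inch '-0.0315 -0.0353 0 0 0 0 0.3;-0.0315 -0.0353 0 0 0 0 0.3;-0.0315 -0.0353 0 0 0 0 0.3;-0.0315 -0.0353 0 0 0 0 0.3;-0.0315 -0.0353 0 0 0 0 0.3;-0.0315 -0.0353 0 0 0 0 0.3;-0.0315 -0.0353 0 0 0 0 0.3;-0.0315 -0.0353 0 0 0 0 0.3' 20
python3 -m inch '0 0 0.04 0 0 0.143 0.3;0 0 0.04 0 0 0.143 0.3;0 0 0.04 0 0 0.143 0.3;0 0 0 0 0 0 0.3'
cat >> h.py <<'E'
def st(tgt=None):
    s=env.sense(); R=np.array(s["ee_rot"]); p=np.array(s["eef_pos"])
    print("t",round(s["time_s"],2),"tcp",np.round(p,4),"yaw fwd",round(np.arctan2(-R[1,0],-R[0,0]),3),"tilt",np.round(R[2,:2],4),"F",np.round(s["ft_force"],1),"w",round(s["grip_width"],3))
    if tgt is not None: print("to go, tool axes",np.round(R.T@(np.array(tgt)-p),4))
E
python3 -c "
from h import *
st([.376,.239,.203])"
```

```text
time_s: 2.35
eef_pos: [0.3779, 0.2321, 0.4044]
ee_rot: [[-0.925, 0.381, 0.004], [0.381, 0.925, 0.002], [-0.003, 0.003, -1.0]]
ft_force: [-0.6, 0.8, 0.3]
grip_width: 0.0298
time_s: 2.75
eef_pos: [0.3822, 0.2261, 0.285]
ee_rot: [[-0.666, 0.746, 0.014], [0.746, 0.666, 0.004], [-0.007, 0.013, -1.0]]
ft_force: [-1.3, -0.3, -0.3]
grip_width: 0.0297
t 2.75 tcp [0.3822 0.2261 0.285 ] yaw fwd -0.842 tilt [-0.0066  0.0128] F [-1.3 -0.3 -0.3] w 0.03
to go, tool axes [0.0143 0.0029 0.082 ]
```

```bash
python3 -m inch '0.0143 0.003 0 0 0 0 0.3;0 0 0 0 0 0 0.3'
python3 -m inch '0 0 0.04 0 0 0 0.3;0 0 0.04 0 0 0 0.3;0 0 0.012 0 0 0 0.3;0 0 0 0 0 0 0.3'
python3 -c "
from h import *
st([.376,.239,.183])
ims=[]
for n in('top','side'):
    g,f=cam(n); ims.append(cv2.resize(g['pixels'][200:330,230:400,::-1],None,fx=3.4,fy=3.4,interpolation=3))
cv2.imwrite('pics/d1.png',cv2.resize(cv2.vconcat(ims),None,fx=.67,fy=.67,interpolation=3))"
```

```text
time_s: 2.95
eef_pos: [0.3756, 0.2391, 0.2869]
ee_rot: [[-0.67, 0.742, 0.015], [0.742, 0.67, 0.004], [-0.007, 0.013, -1.0]]
ft_force: [0.7, 0.3, 0.7]
grip_width: 0.0298
time_s: 3.35
eef_pos: [0.3829, 0.2416, 0.2022]
ee_rot: [[-0.679, 0.734, 0.033], [0.734, 0.679, 0.009], [-0.016, 0.03, -0.999]]
ft_force: [-0.0, 0.2, 0.9]
grip_width: 0.0297
t 3.35 tcp [0.3829 0.2416 0.2022] yaw fwd -0.825 tilt [-0.0158  0.0301] F [-0.   0.2  0.9] w 0.03
to go, tool axes [ 0.0031 -0.0074  0.0189]
```

View pics/d1.png

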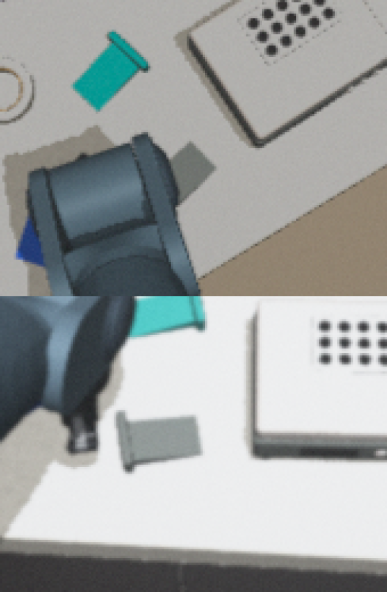

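The picture shows fingertips behind the grey bar (side crop px (82,445) against bar (125,440)) and nothing else touched. The tool has tilted 0.03 rad, so I correct that and go down.

```bash
python3 -m inch '0.003 -0.007 0 0.03 0.016 0 0.3;0 0 0 0 0 0 0.3'
python3 -m inch '0 0 0.008 0 0 0 0.3;0 0 0.008 0 0 0 0.3;0 0 0 0 0 0 0.3'
python3 -c "
from h import *
st([.376,.239,.184])"
```

```text
time_s: 3.65
eef_pos: [0.378, 0.2398, 0.2073]
ee_rot: [[-0.679, 0.734, 0.009], [0.734, 0.679, 0.003], [-0.004, 0.009, -1.0]]
ft_force: [0.2, -0.1, 0.6]
grip_width: 0.0298
time_s: 3.95
eef_pos: [0.3801, 0.2405, 0.1935]
ee_rot: [[-0.68, 0.733, 0.017], [0.733, 0.68, 0.006], [-0.008, 0.017, -1.0]]
ft_force: [0.5, 0.3, 0.2]
grip_width: 0.0296
t 3.95 tcp [0.3801 0.2405 0.1935] yaw fwd -0.823 tilt [-0.0075  0.0165] F [0.5 0.3 0.2] w 0.03
to go, tool axes [ 0.0018 -0.0041  0.0094]
```

```bash
python3 -m inch '0 -0.004 0.012 0.018 0.008 0 0.3;0 0 0 0 0 0 0.3;-0.01 0 0 0.004 0.002 0 0.3;-0.006 0 0 0 0 0 0.3;0 0 0 0 0 0 0.3'
python3 -c "
from h import *
st([.393,.220,.184])"
```

```text
time_s: 4.45
eef_pos: [0.389, 0.2248, 0.1796]
ee_rot: [[-0.68, 0.733, -0.009], [0.733, 0.68, -0.003], [0.004, -0.008, -1.0]]
ft_force: [-0.2, -0.3, -0.2]
grip_width: 0.0299
t 4.45 tcp [0.389  0.2248 0.1796] yaw fwd -0.823 tilt [ 0.0036 -0.0085] F [-0.2 -0.3 -0.2] w 0.03
to go, tool axes [-0.0062 -0.0004 -0.0044]
```

```bash
python3 -m inch '-0.006 0 -0.004 -0.008 -0.004 0 0.3;-0.007 0 0 0 0 0.042 0.3;-0.007 0 0 0 0 0.042 0.3;-0.007 0 0 0 0 0.042 0.3;-0.007 0 0 0 0 0.042 0.3;-0.007 0 0 0 0 0.042 0.3;0 0 0 0 0 0 0.3'
python3 - <<'E'
from h import *
st([.393,.220,.184])
w=fit("wedge",WED,[.44,.16,-.98],cams=("side",))
print("foot in w",rel(w,[.4728,.0889]))
s=env.sense();print("tip in w",rel(w,np.array(s["eef_pos"])+.165*np.array(s["ee_rot"])[:,2]))
g,f=cam("side");im=g["pixels"].copy()
c,_=cv2.findContours((render(WED,w,g,f)>.5).astype(np.uint8),0,1); cv2.drawContours(im,c,-1,(255,0,0),1)
save(dict(pixels=cv2.resize(im[200:310,250:400],None,fx=4,fy=4,interpolation=3)),"d2.png")
E
```

```text
time_s: 5.15
eef_pos: [0.4174, 0.1895, 0.1847]
ee_rot: [[-0.495, 0.869, 0.002], [0.869, 0.495, 0.0], [-0.001, 0.002, -1.0]]
ft_force: [0.2, -1.0, -0.3]
grip_width: 0.0297
t 5.15 tcp [0.4174 0.1895 0.1847] yaw fwd -1.053 tilt [-0.0009  0.002 ] F [ 0.2 -1.  -0.3] w 0.03
to go, tool axes [ 0.0386 -0.0061  0.0007]
wedge single [ 0.4415  0.1436 -1.0688] 0.0603
wedge fit [ 0.4415  0.1436 -1.0688] 0.06
foot in w [0.06304006 0.00113815]
tip in w [-0.05237045  0.00108532]
```

View pics/d2.png

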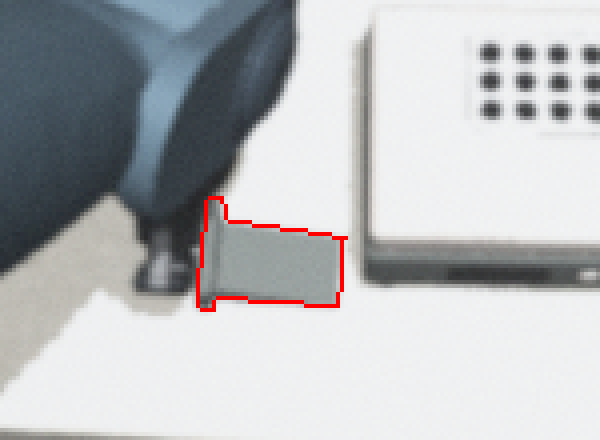

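The wedge now points at the foot (foot at wedge x=63, y=+1 mm; the outline in side crop (200–345, 200–305) fits). Now I push straight ahead and watch the force.

```bash
python3 -m inch '-0.008 0 0 0 0 0 0.3;-0.008 0 0 0 0 0 0.3;-0.006 0 0 0 0 0 0.3;0 0 0 0 0 0 0.3'
python3 -m inch '-0.003 0 0 0 0 0 0.3;0 0 0 0 0 0 0.3'; python3 -c "
from h import *
st([.4415,.1436,.184])"
```

```text
time_s: 5.7
eef_pos: [0.4282, 0.17, 0.1845]
ee_rot: [[-0.498, 0.867, 0.001], [0.867, 0.498, 0.0], [-0.0, 0.001, -1.0]]
ft_force: [-0.6, 0.5, -0.3]
grip_width: 0.0298
time_s: 5.9
eef_pos: [0.4299, 0.1669, 0.1845]
ee_rot: [[-0.498, 0.867, 0.001], [0.867, 0.498, 0.0], [-0.0, 0.001, -1.0]]
ft_force: [0.4, 0.1, 0.3]
grip_width: 0.0297
t 5.9 tcp [0.4299 0.1669 0.1845] yaw fwd -1.05 tilt [-0.0001  0.001 ] F [0.4 0.1 0.3] w 0.03
to go, tool axes [-0.026  -0.0015  0.0005]
```

```bash
cat > p.py <<'E'
from h import *
s=env.sense();R=np.array(s["ee_rot"]);F=np.array(s["ft_force"]);p=np.array(s["eef_pos"])
print(round(s["time_s"],2),"adv",np.round(1000*(-R[:,0]@(p-[.4174,.1895,.1847])),1),"push",np.round(F@R[:,0],1),"lat",np.round(F@R[:,1],1),"Fz",round(F[2],1))
E
python3 -m inch '-0.003 0 0 0 0 0 0.3;0 0 0 0 0 0 0.3' >/dev/null; python3 p.py
python3 -m inch '-0.003 0 0 0 0 0 0.3;0 0 0 0 0 0 0.3' >/dev/null; python3 p.py
python3 -m inch '-0.003 0 0 0 0 0 0.3;0 0 0 0 0 0 0.3' >/dev/null; python3 p.py
```

```text
6.1 adv 28.9 push -0.7 lat 0.5 Fz 0.3
6.3 adv 31.7 push -1.0 lat -1.4 Fz -0.3
6.5 adv 34.1 push 0.1 lat 0.5 Fz -0.2
```

```bash

python3 -m inch '-0.003 0 0 0 0 0 0.3' >/dev/null; python3 p.py
python3 -m inch '-0.003 0 0 0 0 0 0.3' >/dev/null; python3 p.py
python3 -m inch '-0.003 0 0 0 0 0 0.3' >/dev/null; python3 p.py
```

```text
6.6 adv 36.2 push 15.0 lat 1.1 Fz 6.0
6.7 adv 37.9 push 15.8 lat 2.1 Fz 6.9
6.8 adv 39.4 push 16.9 lat 2.7 Fz 6.6
```

Tight at about 36 mm: the push rose from 0 to 15 N. I stop pushing, back off and check.

```bash
python3 -m inch '0.01 0 0 0 0 0 0.3;0.02 0 0 0 0 0 0.3;0.02 0 0 0 0 0 0.3;0 0 -0.05 0 0 0 1;0 0 -0.05 0 0 0 1;0 0 -0.03 0 0 0 1;0 0 0 0 0 0 1'
python3 - <<'E'
from h import *
st()
w=fit("wedge",WED,[.46,.112,-1.05],cams=("side",))
h=fit("heater",HEA,[.5676,.0528,.55],cams=("side",),tol=25)
print("foot in w",rel(w,pt(h,-.061,.081)),rel(w,[.4728,.0889]))
P=pt(h,-.061,.081); print(P); st([*P,.27])
g,f=cam("side");save(dict(pixels=cv2.resize(g["pixels"][200:310,270:420],None,fx=4,fy=4,interpolation=3)),"d3.png")
E
```

```text
time_s: 7.5
eef_pos: [0.4113, 0.1986, 0.317]
ee_rot: [[-0.496, 0.868, -0.014], [0.868, 0.496, 0.01], [0.015, -0.007, -1.0]]
ft_force: [0.8, -0.1, 0.2]
grip_width: -0.0002
t 7.5 tcp [0.4113 0.1986 0.317 ] yaw fwd -1.052 tilt [ 0.0153 -0.0073] F [ 0.8 -0.1  0.2] w -0.0
wedge single [ 0.4581  0.1131 -1.0561] 0.2608
wedge fit [ 0.4581  0.1131 -1.0561] 0.261
heater single [0.5681 0.0517 0.5265] 0.0839
heater fit [0.5681 0.0517 0.5265] 0.084
foot in w [0.02728356 0.0036256 ] [0.02827326 0.00089117]
[0.47469304 0.09110749]
t 7.7 tcp [0.4093 0.198  0.3109] yaw fwd -1.053 tilt [ 0.0197 -0.019 ] F [-0.2  0.6  0. ] w 0.0
to go, tool axes [-0.126   0.0047  0.0383]
```

View pics/d3.png

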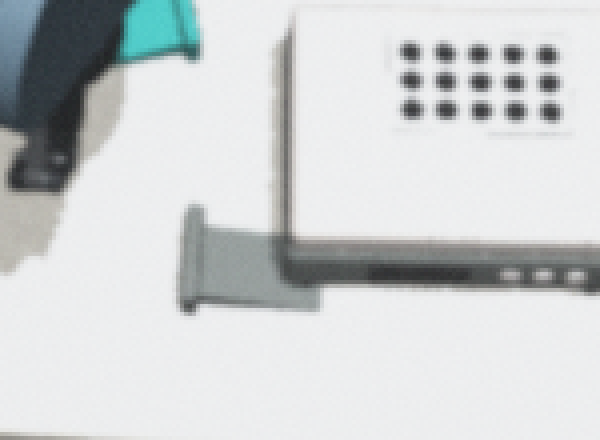

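The wedge's ramp is under the front left corner (crop (190–320, 205–310)), the heater has not visibly moved, and the foot axis is at about wedge x=26, y=+2 mm. Next I press on top.

```bash
python3 -m inch '-0.02 0 0 -0.019 -0.02 0 1;-0.035 0.002 0 0 0 0 1;-0.035 0.002 0 0 0 0 1;-0.03 0 0 0 0 0 1;0 0 0 0 0 0 1'
python3 -c "
from h import *
st([.4735,.09,.26])"
```

```text
time_s: 8.25
eef_pos: [0.4715, 0.0924, 0.301]
ee_rot: [[-0.498, 0.867, -0.015], [0.867, 0.498, -0.002], [0.006, -0.014, -1.0]]
ft_force: [-0.7, 1.4, 0.7]
grip_width: 0.0005
t 8.25 tcp [0.4715 0.0924 0.301 ] yaw fwd -1.05 tilt [ 0.0058 -0.0144] F [-0.7  1.4  0.7] w 0.001
to go, tool axes [-0.0033  0.0011  0.041 ]
```

```bash
python3 -m inch '-0.003 0.001 0 -0.014 -0.006 0 1;0 0 0.015 0 0 0 1;0 0 0.015 0 0 0 1;0 0 0 0 0 0 1'
python3 -c "
from h import *
st([.4735,.09,.256])"
```

```text
time_s: 8.65
eef_pos: [0.472, 0.0912, 0.266]
ee_rot: [[-0.498, 0.867, -0.006], [0.867, 0.498, 0.001], [0.003, -0.005, -1.0]]
ft_force: [-0.8, 0.8, 0.7]
grip_width: 0.0001
t 8.65 tcp [0.472  0.0912 0.266 ] yaw fwd -1.05 tilt [ 0.0033 -0.0046] F [-0.8  0.8  0.7] w 0.0
to go, tool axes [-0.0018  0.0007  0.01  ]
```

```bash
python3 -m inch '-0.002 0 0.006 -0.005 -0.003 0 1;0 0 0 0 0 0 1'|grep -A1 -E "pos|force"
python3 -m inch '0 0 0.003 0 0 0 1'|grep -E "pos|force"
python3 -m inch '0 0 0.002 0 0 0 1'|grep -E "pos|force"
python3 -m inch '0 0 0.001 0 0 0 1'|grep -E "pos|force"
```

```text
eef_pos: [0.4724, 0.0904, 0.2593]
ee_rot: [[-0.5, 0.866, -0.0], [0.866, 0.5, 0.001], [0.001, 0.0, -1.0]]
ft_force: [-0.8, 0.6, -1.2]
grip_width: 0.0001
eef_pos: [0.4727, 0.0906, 0.2569]
ft_force: [0.9, 0.0, 0.3]
eef_pos: [0.4727, 0.0908, 0.2549]
ft_force: [0.3, -0.4, 0.4]
eef_pos: [0.4728, 0.0908, 0.254]
ft_force: [0.5, -0.2, 0.3]
```

```bash
python3 -m inch '0 0 0.0015 0 0 0 1'|grep -E "pos|force"
python3 -m inch '0 0 0.001 0 0 0 1'|grep -E "pos|force"
python3 -m inch '0 0 0.001 0 0 0 1'|grep -E "pos|force"
```

```text
eef_pos: [0.473, 0.0908, 0.2531]
ft_force: [-6.2, 0.6, 13.2]
eef_pos: [0.4732, 0.0909, 0.2531]
ft_force: [-5.5, 0.1, 11.3]
eef_pos: [0.4734, 0.0909, 0.2531]
ft_force: [-4.4, -0.9, 8.6]
```

```bash
python3 -m inch '0.0003 -0.0005 0.0014 0 0 0 1'|grep -E "pos|force"
python3 - <<'E'
from h import *
for i in range(3):
    g,f=cam("side"); st()
g,f=cam("side"); st()
for k,P,p in(("heater",HEA,[.5676,.0528,.55]),): h=fit(k,P,p,cams=("side",),tol=40)
save(dict(pixels=cv2.resize(g["pixels"][190:310,260:420],None,fx=4,fy=4,interpolation=3)),"d4.png")
E
```

```text
eef_pos: [0.4733, 0.0909, 0.2531]
ft_force: [-3.5, -0.9, 9.5]
t 9.6 tcp [0.4733 0.0909 0.2531] yaw fwd -1.046 tilt [-0.0001  0.0007] F [-4.1 -0.4  9.3] w -0.0
t 9.65 tcp [0.4733 0.0909 0.2531] yaw fwd -1.046 tilt [-0.0001  0.0007] F [-3.9 -0.5  9.5] w 0.0
t 9.7 tcp [0.4733 0.0909 0.2531] yaw fwd -1.046 tilt [-0.0001  0.0007] F [-4.2  0.   9.6] w -0.0
t 9.75 tcp [0.4733 0.0909 0.2531] yaw fwd -1.046 tilt [-0.0001  0.0007] F [-3.4  1.4  9.4] w 0.0
heater single [0.5684 0.0504 0.5196] 0.508
heater fit [0.5684 0.0504 0.5196] 0.508
```

View pics/d4.png

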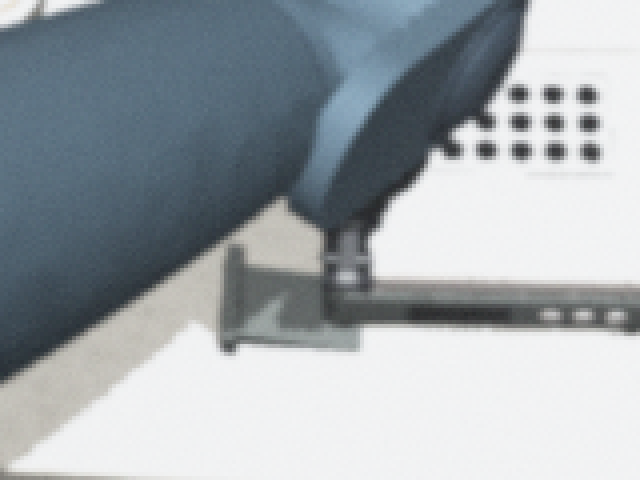

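The picture shows the fingertips (crop (347,270)) on the top's front left corner over the foot, with the wedge underneath. The force holds at 9.5 N, and the top is at 80.1 mm and does not give. Handing in.

```bash
python3 -c "
from h import *
env.hand_in(); st()"
```

```text
the job is handed in; nothing more can be done
the job is handed in; nothing more can be done
```

I pushed the grey wedge in under the short foot with two fingertips, then pressed on the heater directly over that foot and handed in at about 9.8 s. No verdict is reported, and the state could not be read after hand-in.

- **Wedge:** I turned it about −0.2 rad on the way so it went in nearly square, then drove it straight in. The push force jumped from about 0 to 15 N at about 36 mm of travel past my last check. I went on about 3 mm more, reaching 17 N. That is above the 5–10 N you gave for firm, but under 20 N.
- **Wedge position:** With the fingers backed off, the foot axis lay at about wedge x = 27, y = 1 to 4 mm. This came from the side view only, with the heater hiding part of the wedge.
- **Pressing:** The fingertips held 9.3–9.6 N down over four readings, about 2 mm from the press point. There was also a sideways force of about 4 N.
- **Level:** The top stayed at 80.1 mm as the force varied between 8.6 and 13 N, so the heater no longer rocks. I did not measure its tilt or the wedge's load directly.
- **Heater position:** The side-view fit before pressing had it within about 1 mm of its start. The last fit, about 2.5 mm off, is unreliable because the arm hid much of the heater.
- **Other things:** I did not knowingly touch the blue or turquoise wedges or the bystanders, but I did not measure their positions again.

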